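# Set the drying rack's leg to the mark and squeeze its cam lever shut

## Task

On the folding table lies a folded drying rack with one spring-loaded telescopic leg. With the cam lever still open, put the fingers around the leg's clamp, behind the blue flange, draw the leg out until its blue pointer stands level with the green clip on the yellow scale, and pause there for a moment; then, without letting the leg spring back, press the red cam lever fully shut against the leg. Finish holding the leg there in the gripper with the lever shut, do not let go, and leave the green clip and the other things on the table as they are.

Things in the scene. Friction and masses are not known exactly. Their poses are not given: they have to be found in the camera images.
- rack: Folded drying rack, heavy and fixed; origin on the table under the leg's centre line, z up, +y the way the leg slides out. On its +x side (away from the robot) the lever and the flat white frame (x = 97 to 253 mm, 26 mm high); on its -x side the yellow scale rail (x = -84 to -60 mm, 30 mm high). Grey hub at y = -320 to -250 mm, 100 mm high. Leg centre line 75 mm above the table.
- leg: Sliding leg, axes as the rack's. Origin on its centre line, 75 mm above the table, level with the inner face of the blue flange. Black clamp collar: x = -12 to 12, y = -60 to 0, z = -20 to 20 mm. Grey tube (24 mm square) and black foot reach y = 200 mm. Starts fully home, slides 150 mm; a spring always pulls it home with 3 to 6 N, even with the lever shut; friction under 1 N.
- flange (a point): Middle of the flange's inner face, the face fingers push to +y to draw the leg out; it moves with the leg. 32 mm to -x of the leg's origin. Blue flange plate: y = 0 to 8 mm, x = -52 to 12 mm, z = -20 to 20 mm in the leg's frame, so it stands out 40 mm on the -x side only. The lever side has none.
- hinge (a point): Axis of the lever's upright hinge at mid height, on the leg at x = 16, y = -50 mm.
- pointer (a point): Tip of the blue pointer (4 mm thick) on the leg: 74 mm to the -x side, 55 mm towards the hub from the flange face, 60 mm above the table. Moves with the leg.
- mark (a point): Top centre of the green clip (30 x 6 mm, top 38 mm above the table) on the yellow scale rail: the wanted length, 40 to 130 mm of travel from the start. Axes as the rack's; the pointer is at the mark when both have the same place along the rack's y. The clip slides if pushed: keep off it.
- lever (a joint): Angle of the red cam lever, rad: 0 fully shut, 0.72 fully open; starts at 0.5 to 0.65 and stays where put (1.5 N at its tip moves it). Upright hinge, see hinge. 8 mm thick, 32 mm high (z = -16 to 16 mm of the leg). Shut, it points along +y, flat on the collar at x = 12 to 20 mm, so collar plus lever are 32 mm wide. Open, its free end stands out to x = 50 mm at most.
- lever_tip (a point): Middle of the free end of the red lever, 48 mm from its hinge.
- softener: White softener bottle, blue cap, 68 mm diameter, 200 mm high, origin under its centre. Leave alone.
- spraycan: Blue can, 56 mm diameter, 170 mm high, origin under its centre. Leave alone.
- dosing_cup: Orange dosing cup, 70 mm diameter, 60 mm high, origin under its centre. Leave alone.
- tab_jar: Amber jar of washing tabs, 72 mm diameter, 100 mm high, origin under its centre. Leave alone.
- lint_brush: Wooden brush lying on the table. Leave alone.
- peg_tub: Small orange open tub of clothes pegs, 55 x 75 x 40 mm, standing on the rack's white panel. Leave alone.
- token_tin: Round steel tin, 56 mm diameter, 35 mm high, on the rack's white panel. Leave alone.

How it is judged:
On the way, in this order (a step that is already met when the one before it is completed fails the run):
1. the leg is held at the mark (pointer within 5 mm of the clip along the scale) with the lever still open (over 0.35 rad) (y of pointer in the frame of mark between -0.005 and 0.005 m and value of joint lever above 0.35 rad), for 0.2 s.
2. the lever is shut (under 0.08 rad) with the leg still at the mark (within 5 mm) (y of pointer in the frame of mark between -0.005 and 0.005 m and value of joint lever below 0.08 rad), for 0.2 s.
At the end, for the whole second after the job is handed in: The gripper still holds the leg (fingers touch the leg or its lever with over 2 N), the pointer is within 5 mm of the green clip along the scale, and the lever is shut (under 0.08 rad) (all of step 2 and contact force between the fingers and leg above 2 N); the arm keeps its last pose, push and grip.
It fails at once if the lever is closed (under 0.3 rad) while the leg is more than 12 mm from the mark ((y of pointer in the frame of mark below -0.012 m or y of pointer in the frame of mark above 0.012 m) and value of joint lever below 0.3 rad).
It fails at once if the green clip is pushed along the scale by more than 3 mm (distance of mark from where it was at the start of the episode above 0.003 m).
It fails at once if another loose thing on the table or rack is moved by more than 30 mm (distance of any of softener, spraycan, dosing_cup, tab_jar, lint_brush, peg_tub, token_tin from where it was at the start of the episode above 0.03 m).
It also fails if it takes over 38 s, if anything falls off the work surface, if the arm or the gripper's body presses on something with over 40 N, if the wrist force passes 120 N, or if a joint passes its speed limit or range.

## Robot

A 6-joint arm with a two-finger parallel gripper is mounted at the origin on the work surface. World frame = base frame: x ahead of the robot, y to its left, z up, the work surface at z = 0. Lengths are in m, angles in rad, forces in N, time in s.
With the tool pointing down it reaches from about 0.375 to 0.925 m from the base axis. Payload 5.7 kg.
Tool frame: the origin (TCP) lies midway between the tips of the shut fingers; the grasp point (between the pads) lies 19 mm behind it; z points along the fingers, y is the line along which they close (so a half turn about z gives the same grasp; the last joint's range is limited). The gripper opens to 88 mm and grips with 3 to 60 N. Pads are 20 mm wide; open, the fingers measure 115 mm over their backs; the gripper's body (75 mm by 178 mm) begins 61 mm behind the grasp point.
Start: joints at [1.099, 0.359, 1.51, -0, 1.272, -0.115], TCP at [0.21, 0.562, 0.223] pointing down, gripper open.
Joint ranges: [-2.97, 2.97], [-1.01, 2.36], [0.21, 2.38], [-0.96, 4.11], [0.2, 2.71], [-2.98, 2.98]. Speed limits (rad/s): [2.39, 2.39, 3.14, 3.14, 3.14, 3.14].

## Interface

Orientations are given as a unit quaternion [x, y, z, w].
In Python, from plant import manip gives the robot as it stands.
- The arm moves only by the tool arm_command, never from a script. Its argument "series" is a list of rows, each a list of 3 entries, a list of its own where there are three numbers: the closure, from 0 (fully open) to 1 (shut), then the shift along the tool's x, y, z in m, then the turn about the tool's z in rad. In form: [[hand, [dx, dy, dz], roll], ...]. A call has 1 to 12 rows; each row is the pose to reach, as a shift and turn from the pose commanded when the call began, along the tool's axes at that moment; what a row does not reach only later rows make up. A row lasts 1/10 s, in which the tool goes at most 50 mm and 8.59 degrees, less where a joint would pass 70% of its speed; a pose out of reach is approached as far as the arm can. A call with a gripper value outside its range is refused whole. The fingers move at their own pace and stop on an object; "newtons" is the grip in N (left out, the last holds). Time passes only in rows, so rows that repeat a pose let the fingers close. It gives the time, the measured TCP pose, the force, the opening and the grip force at its end, in the units of the state.
- manip.sense(): the state, without advancing time (a new reading comes with each control period).
- manip.grab_frame(name): name is "side" or "top"; returns (picture, depth): 480x640x3 uint8, red, green, blue; 480x640 float32, m along the optical axis (not along the pixel's ray), 0 where there is no reading.
- manip.camera_info(name): a dict with "vfov" (degrees; the focal length in pixels is half the picture's height over the tangent of half this angle, whatever the lens; pixels are square), "cx", "cy" (the principal point, pixels), "pose" (4x4, takes a point from camera to world coordinates). Camera axes: x right, y up, looking along -z (the intrinsics and any distortion apply to the point x, -y, -z); pixel columns grow to the right and rows downward; lengths in m; the calibration is good to about 2 mm. A picture is of the moment at which its call begins. camera_info takes no time and is no camera call.
- manip.close_job(): hands the job in; it is judged then, once.
Trained networks look in the newest picture that a camera, given by its name, has taken for a name from the list of things; names that differ only in an ending like _2 or _b are one class to them, and where a whole thing is asked for, a point or a joint stands for the part that bears it (a point fixed in the world has none). Each returns a list of dicts, best first, with "p" (0 to 1); they miss things now and then, are a little off and sometimes report something else, mostly with a low value. They report only what shows in the picture. A call takes as long as a camera call.
- manip.boxes_of(camera, label): "uv" ([column, row] in pixels, amid what is visible of it).
The state is a dict: "t": time; "q": joint angles; "qvel": joint speeds; "joint_efforts": joint torques, N m; "position": TCP position; "eef_rot": TCP orientation; "contact_force": force on the tool from outside, world axes, zero at the start; "torque": the same for the moment, N m; "finger_gap": finger opening in m; "finger_force": force on a finger pad.
Only numpy, scipy, OpenCV 4.12 (cv2) and the standard library are available. Lean on these libraries where they do the work, as an engineer would, in place of code of your own. Each camera call takes 0.05 s, during which the arm holds its last target. There are 200 camera calls.

## Working session

There is one attempt and no reset: what is moved stays moved. The work goes in short steps, Python scripts to look and compute and a tool call to move; the robot and the scene stay as the last step left them, time stands still between calls to the robot, and variables do not carry over. Pictures are saved under pics/ and viewed, at most 10 in all, crops included, and the job is handed in when it is done.

Besides the shell and the picture viewer there is one more tool, called as a command line: name --argument value ..., lists and objects as JSON in quotes. arm_command: Moves the arm, as the interface text tells. Its arguments: {"type":"object","properties":{"series":{"type":"array"},"newtons":{"type":"number"}},"required":["series"]}

```bash
mkdir -p pics; cat > h.py <<'E'
import numpy as np, cv2
from plant import manip
def world(cam,uv,d):
    i=manip.camera_info(cam); f=240/np.tan(np.radians(i["vfov"])/2)
    p=np.array([(uv[0]-i["cx"])/f*d,-(uv[1]-i["cy"])/f*d,-d,1]); return (np.array(i["pose"])@p)[:3]
def project(cam,P):
    i=manip.camera_info(cam); f=240/np.tan(np.radians(i["vfov"])/2)
    c=np.linalg.inv(np.array(i["pose"]))@np.append(P,1); return i["cx"]+f*c[0]/-c[2], i["cy"]-f*c[1]/-c[2]
E
python3 - <<'E'
from h import *
print({k:v for k,v in manip.camera_info("top").items()},manip.camera_info("side"))
for c in("top","side"):
    im,d=manip.grab_frame(c); cv2.imwrite(f"pics/{c}0.png",im[:,:,::-1]); np.savez(f"{c}0.npz",im=im,d=d)
    for n in["flange","pointer","mark","hinge","lever_tip","leg","lever","rack"]:
        for b in manip.boxes_of(c,n)[:2]:
            u,v=np.round(b["uv"]).astype(int); dd=np.median(d[v-1:v+2,u-1:u+2]); print(c,n,round(b["p"],2),u,v,world(c,(u,v),dd).round(4))
print(manip.sense())
E
```

```text
{'vfov': 47.234167026340224, 'cx': 323.73995518958867, 'cy': 243.96759971500168, 'pose': array([[ 2.49423752e-03,  9.81118799e-01, -1.93389971e-01,
         2.84661960e-01],
       [-9.99972101e-01,  1.08542375e-03, -7.39044677e-03,
         6.40515142e-03],
       [-7.04099619e-03,  1.93403009e-01,  9.81094134e-01,
         1.52596564e+00],
       [ 0.00000000e+00,  0.00000000e+00,  0.00000000e+00,
         1.00000000e+00]])} {'vfov': 52.66260995818118, 'cx': 318.99964175778854, 'cy': 238.06530709388542, 'pose': array([[ 0.77954212,  0.44929623, -0.43640231,  0.01744008],
       [-0.62626761,  0.54782438, -0.5546867 , -0.71431763],
       [-0.01014682,  0.70570627,  0.70843186,  0.97972092],
       [ 0.        ,  0.        ,  0.        ,  1.        ]])}
top flange 0.68 361 270 [ 0.4982 -0.0815  0.0872]
top pointer 0.85 361 272 [ 0.4925 -0.0813  0.0895]
top mark 0.52 527 294 [ 0.4439 -0.5446  0.006 ]
top hinge 0.93 358 270 [ 0.4985 -0.0737  0.085 ]
top lever_tip 0.55 389 264 [ 0.5169 -0.1577  0.0709]
top lever_tip 0.27 534 328 [ 0.3448 -0.5057  0.1452]
top leg 0.71 363 273 [ 0.4903 -
[... 599 characters left out ...]
0152]
{'t': 0.9, 'q': array([ 1.09889789e+00,  3.58773911e-01,  1.51038961e+00,  1.25569601e-05,
        1.27248136e+00, -1.15089852e-01]), 'qvel': array([ 0.00142606,  0.00077465, -0.00068809,  0.00029903, -0.00196388,
        0.00068507]), 'joint_efforts': array([-3.54302563e-05, -5.15318584e+01, -2.71134782e+01,  6.74010278e-02,
        2.42285669e-02,  2.45754393e-05]), 'position': array([0.20956098, 0.56219606, 0.22264229]), 'eef_rot': array([ 1.77461236e-01,  9.84127791e-01, -2.32626059e-05, -1.32996823e-05]), 'contact_force': array([ 0.43531784,  1.01014837, -0.11345037]), 'torque': array([ 0.02612748,  0.00649024, -0.01717344]), 'finger_force': 0.0, 'finger_gap': 0.08764960046678666}
```

```bash
python3 - <<'E'
import cv2
a=cv2.imread("pics/top0.png");cv2.imwrite("pics/top0c.png",cv2.resize(a[190:340,270:470],None,fx=4,fy=4,interpolation=cv2.INTER_CUBIC))
a=cv2.imread("pics/side0.png");cv2.imwrite("pics/side0c.png",cv2.resize(a[200:350,220:420],None,fx=4,fy=4,interpolation=cv2.INTER_CUBIC))
E
```

```text
(no output)
```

View pics/top0.png

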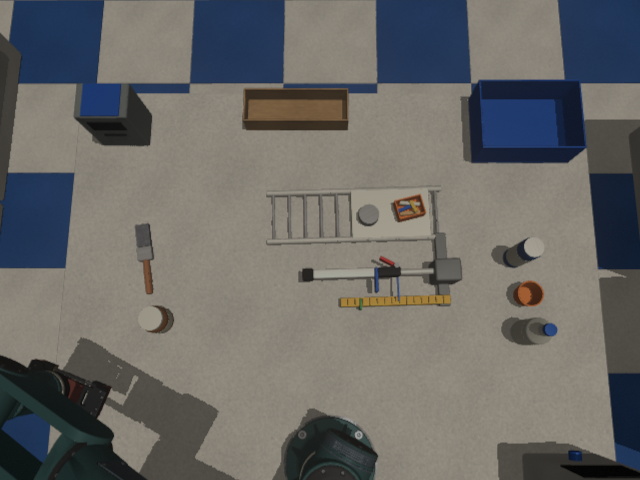

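View pics/top0c.png

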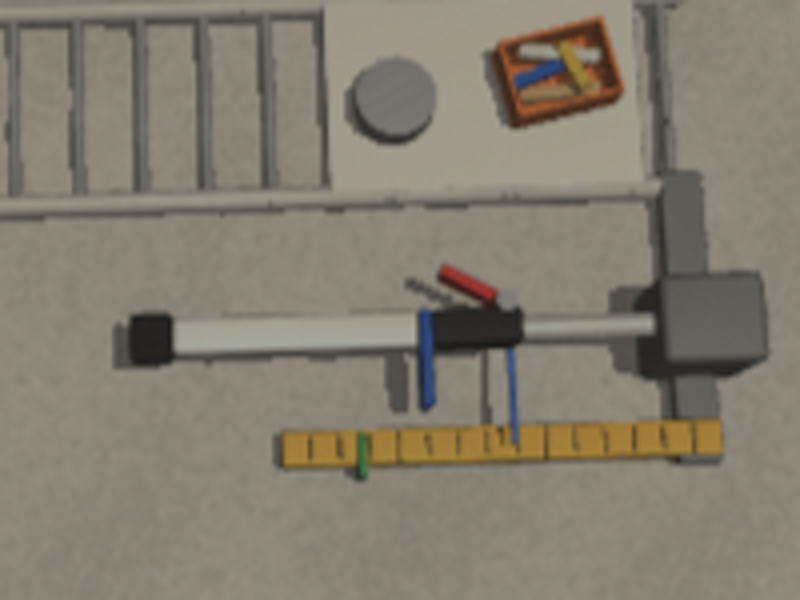

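View pics/side0c.png

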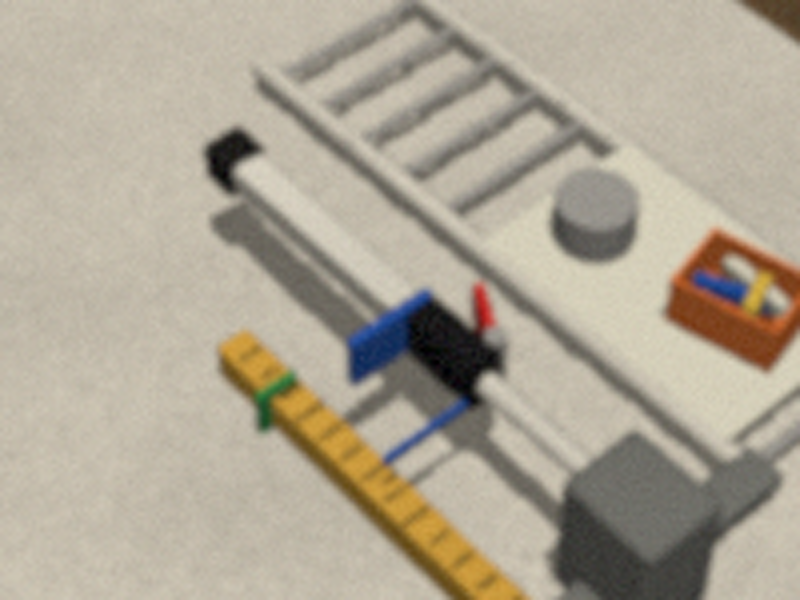

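The pictures show the leg lying along the world y axis, with the foot to +y at top-picture (308,274). The flange inner edge is at about (378,280), the pointer tip at (399,300), the clip at (360.5,303) and the open lever from (397,264) to (380,257). Nothing stands close to the clamp.

```bash
cat > meas.py <<'E'
from h import *
def onplane(cam,uv,z):
    a=world(cam,uv,1.);o=np.array(manip.camera_info(cam)["pose"])[:3,3]; return o+(a-o)*(z-o[2])/(a[2]-o[2])
def masks(im,roi):
    h=cv2.cvtColor(im,cv2.COLOR_RGB2HSV).astype(int); H,S,V=h[...,0],h[...,1],h[...,2]
    m={"blue":(H>100)&(H<125)&(S>140)&(V>60),"green":(H>50)&(H<85)&(S>90),"red":((H<6)|(H>174))&(S>150)&(V>70),"yellow":(H>15)&(H<30)&(S>120)&(V>90)}
    k=np.zeros(H.shape,bool); k[roi[1]:roi[3],roi[0]:roi[2]]=1
    return {n:np.argwhere(x&k)[:,::-1] for n,x in m.items()}
E
python3 - <<'E'
from meas import *
for c,roi in(("top",(290,245,455,320)),("side",(260,260,380,350))):
    z=np.load(c+"0.npz"); m=masks(z["im"],roi)
    Z={"blue":.08,"green":.036,"red":.091,"yellow":.03}
    for n,p in m.items():
        if n=="blue":
            lab=cv2.connectedComponents((lambda a:(a.__setitem__((p[:,1],p[:,0]),1),a)[1])(np.zeros((480,640),np.uint8)))[1]
            groups=[p[lab[p[:,1],p[:,0]]==i] for i in range(1,lab.max()+1)]
        else: groups=[p]
        for g in groups:
            if len(g)<5: continue
            W=np.array([onplane(c,q,Z[n]) for q in g]); mm,V=cv2.PCACompute(W[:,:2].astype(np.float32),None)
            t=(W[:,:2]-mm)@V.T
            print(c,n,len(g),"mean",mm.round(4),"dir",V[0].round(3),"min",t.min(0).round(4),"max",t.max(0).round(4),"px",g.min(0),g.max(0))
    u=[q for q in m["blue"] if q[1]>=(290 if c=="top" else 0)] if c=="top" else []
    for q in u: print(q, onplane(c,q,.06).round(4))
    # black foot / tube tops by depth
z=np.load("top0.npz")
for uv in[(308,274),(325,273),(345,272.5),(365,272),(392,272),(416,271),(420,271)]:
    d=z["d"][int(round(uv[1])),uv[0]]; print(uv,world("top",uv,d).round(4))
E
```

```text
top blue 52 mean [[ 0.4771 -0.1222]] dir [1.    0.014] min [-0.0311 -0.0027] max [0.0276 0.0033] px [375 268] [377 290]
top green 13 mean [[ 0.4118 -0.0814]] dir [1.    0.025] min [-0.0124 -0.0021] max [0.0146 0.0009] px [360 299] [361 309]
top red 39 mean [[ 0.5229 -0.1494]] dir [0.453 0.892] min [-0.0189 -0.003 ] max [0.0187 0.0031] px [380 257] [393 264]
top yellow 914 mean [[ 0.423  -0.1777]] dir [-0.034  0.999] min [-0.148  -0.0118] max [0.1507 0.0127] px [340 295] [450 306]
[376 290] [ 0.4482 -0.1227  0.06  ]
[377 290] [ 0.4482 -0.1254  0.06  ]
side blue 161 mean [[ 0.4678 -0.1258]] dir [0.966 0.257] min [-0.0306 -0.0141] max [0.0406 0.0147] px [308 274] [326 293]
side blue 14 mean [[ 0.464 -0.194]] dir [0.998 0.055] min [-0.0143 -0.0019] max [0.0111 0.0018] px [328 300] [336 306]
side green 38 mean [[ 0.4248 -0.0985]] dir [ 0.928 -0.371] min [-0.0292 -0.0256] max [0.0988 0.0128] px [284 287] [336 306]
side red 25 mean [[ 0.5225 -0.152 ]] dir [0.542 0.84 ] min [-0.0137 -0.0033] max [0.0146 0.0034] px [339 272] [342 281]Traceback (most recent call last):
  File "<stdin>", line 12, in <module>
  File "meas.py", line 3, in onplane
    a=world(cam,uv,1.);o=np.array(manip.camera_info(cam)["pose"])[:3,3]; return o+(a-o)*(z-o[2])/(a[2]-o[2])
                                  ~~~~~~~~~~~~~~~~~^^^^^
ValueError: time passes only in moves, steps and waits
```

```bash
sed -i 's/^from plant import manip/from plant import manip\nimport functools\nfrom types import SimpleNamespace\n_ci=functools.lru_cache(None)(manip.camera_info)/; s/manip.camera_info(cam)/_ci(cam)/g' h.py; sed -i 's/from h import \*/from h import *\nfrom h import _ci/; s/manip.camera_info(cam)/_ci(cam)/g' meas.py
python3 - <<'E'
from meas import *
im=np.load("top0.npz")["im"].astype(int)
# sub-pixel columns by weighted excess of blue / green / dark
B=np.clip(im[...,2]-im[...,0],0,None)
for v in range(276,302,2):
    w=B[v,390:406]; x=np.arange(390,406); 
    if w.max()>12:
        w=np.where(w>6,w,0); u=(w*x).sum()/w.sum(); print("ptr",v,u.round(2),w.max(),onplane("top",(u,v),.06).round(4))
for v in range(274,292,2):
    w=B[v,370:384]; w=np.where(w>15,w,0); x=np.arange(370,384)
    if w.sum(): e=np.flatnonzero(w); last=x[e[-1]]; print("fl",v,[int(q) for q in w], onplane("top",((w*x).sum()/w.sum(),v),.085).round(4))
G=np.clip(im[...,1]-(im[...,0]),0,None)
for v in range(296,311,2):
    w=G[v,355:367]; x=np.arange(355,367); w=np.where(w>8,w,0)
    if w.sum(): u=(w*x).sum()/w.sum(); print("clip",v,u.round(2),onplane("top",(u,v),.038).round(4))
z=np.load("top0.npz")
for uv in[(308,274),(325,273),(345,272.5),(365,272),(392,272),(416,271)]:
    d=z["d"][int(round(uv[1])),uv[0]]; print(uv,world("top",uv,d).round(4))
for u in(308,320,335,350,390): # leg z>70mm extents across
    P=np.array([world("top",(u,v),z["d"][v,u]) for v in range(255,295)]); k=(P[:,2]>.07); print(u,P[k].min(0).round(4),P[k].max(0).round(4))
E
```

```text
ptr 278 397.33 56 [ 0.4806 -0.1805  0.06  ]
ptr 280 397.43 49 [ 0.4752 -0.1807  0.06  ]
ptr 282 397.44 49 [ 0.4698 -0.1806  0.06  ]
ptr 284 397.66 53 [ 0.4645 -0.181   0.06  ]
ptr 286 397.66 53 [ 0.4591 -0.1809  0.06  ]
ptr 288 397.79 66 [ 0.4537 -0.1811  0.06  ]
ptr 290 397.78 65 [ 0.4483 -0.181   0.06  ]
ptr 292 398.06 60 [ 0.443  -0.1816  0.06  ]
ptr 294 398.13 58 [ 0.4376 -0.1816  0.06  ]
ptr 296 398.26 55 [ 0.4323 -0.1819  0.06  ]
ptr 298 398.0 36 [ 0.4269 -0.181   0.06  ]
fl 274 [0, 0, 0, 0, 0, 55, 70, 76, 31, 0, 0, 0, 0, 0] [ 0.4879 -0.1221  0.085 ]
fl 276 [0, 0, 0, 0, 0, 49, 69, 73, 31, 0, 0, 0, 0, 0] [ 0.4825 -0.1221  0.085 ]
fl 278 [0, 0, 0, 0, 0, 43, 66, 71, 20, 0, 0, 0, 0, 0] [ 0.4772 -0.1219  0.085 ]
fl 280 [0, 0, 0, 0, 0, 35, 65, 72, 0, 0, 0, 0, 0, 0] [ 0.4719 -0.1215  0.085 ]
fl 282 [0, 0, 0, 0, 0, 31, 65, 72, 21, 0, 0, 0, 0, 0] [ 0.4666 -0.122   0.085 ]
fl 284 [0, 0, 0, 0, 0, 20, 65, 74, 29, 0, 0, 0, 0, 0] [ 0.4613 -0.1223  0.085 ]
fl 286 [0, 0, 0, 0, 0, 18, 65, 72, 32, 0, 0, 0, 0, 0] [ 0.456  -0.1224  0.085 ]
fl 288 [0, 0, 0, 0, 0, 0, 63, 71, 43, 0, 0, 0, 0, 0] [ 0.4507 -0.1229  0.085 ]
fl 290 [0, 0, 0, 0, 0, 0, 61, 68, 47, 0, 0, 0, 0, 0] [ 0.4454 -0.1229  0.085 ]
clip 298 360.0 [ 0.4289 -0.081   0.038 ]
clip 300 360.18 [ 0.4235 -0.0814  0.038 ]
clip 302 360.27 [ 0.4181 -0.0816  0.038 ]
clip 304 360.29 [ 0.4127 -0.0816  0.038 ]
clip 306 360.49 [ 0.4073 -0.0821  0.038 ]
clip 308 360.32 [ 0.4019 -0.0816  0.038 ]
(308, 274) [0.4871 0.0586 0.0884]
(325, 273) [0.4893 0.0137 0.092 ]
(345, 272.5) [ 0.4927 -0.0394  0.0783]
(365, 272) [ 0.492  -0.0916  0.0933]
(392, 272) [ 0.4917 -0.1623  0.0959]
(416, 271) [ 0.497  -0.2282  0.0786]
308 [0.4731 0.0582 0.0733] [0.5029 0.059  0.0981]
320 [0.4779 0.0268 0.0782] [0.5019 0.0271 0.0948]
335 [ 0.2847 -0.0128  0.0837] [0.5006 0.0064 1.526 ]
350 [ 0.4812 -0.0528  0.0744] [ 0.5043 -0.0521  0.0927]
390 [ 0.484  -0.1596  0.0714] [ 0.5247 -0.1568  0.0988]
```

arm_command --series '[[0, [-0.044, -0.047, 0], 0.1], [0, [-0.088, -0.094, 0], 0.2], [0, [-0.132, -0.141, 0], 0.3], [0, [-0.176, -0.188, 0], 0.4], [0, [-0.22, -0.235, 0], 0.5], [0, [-0.264, -0.282, 0], 0.6], [0, [-0.308, -0.329, 0], 0.7], [0, [-0.352, -0.376, 0], 0.8], [0, [-0.396, -0.423, 0], 0.9], [0, [-0.44, -0.47, 0], 1.0], [0, [-0.484, -0.517, 0], 1.1], [0, [-0.524, -0.56, 0], 1.18]]' --newtons 15

```text
t: 2.1
position: [0.4413, 0.0064, 0.223]
eef_rot: [0.697, 0.718, 0.0, 0.0]
contact_force: [1.6, 0.7, 0.1]
finger_gap: 0.088
finger_force: 0.0
```

arm_command --series '[[0, [0, 0, 0], 0], [0, [0, 0, 0], 0], [0, [0, 0, 0], 0]]'

```text
t: 2.4
position: [0.44, 0.0094, 0.2225]
eef_rot: [0.695, 0.719, -0.0, -0.001]
contact_force: [0.6, 0.4, -0.3]
finger_gap: 0.0877
finger_force: 0.0
```

arm_command --series '[[0, [-0.04, 0.015, 0], 0], [0, [-0.08, 0.03, 0], 0], [0, [-0.12, 0.045, 0], 0], [0, [-0.157, 0.06, 0], 0], [0, [-0.157, 0.06, 0.02], 0], [0, [-0.157, 0.06, 0.05], 0], [0, [-0.157, 0.06, 0.08], 0], [0, [-0.157, 0.06, 0.1], 0], [0, [-0.157, 0.06, 0.1], 0], [0, [-0.157, 0.06, 0.1], 0]]'

```text
t: 3.4
position: [0.506, -0.1447, 0.1229]
eef_rot: [0.694, 0.72, -0.0, -0.0]
contact_force: [-0.5, -0.3, -0.7]
finger_gap: 0.088
finger_force: 0.0
```

```bash
python3 - <<'E'
import cv2
from plant import manip
print(manip.sense()["position"])
for c,(a,b,e,f) in(("top",(190,340,270,470)),("side",(180,330,220,420))):
    im,d=manip.grab_frame(c); cv2.imwrite(f"pics/{c}1.png",cv2.resize(im[a:b,e:f,::-1],None,fx=4,fy=4,interpolation=cv2.INTER_CUBIC))
E
```

```text
[ 0.50604836 -0.14474661  0.12294738]
```

View pics/side1.png

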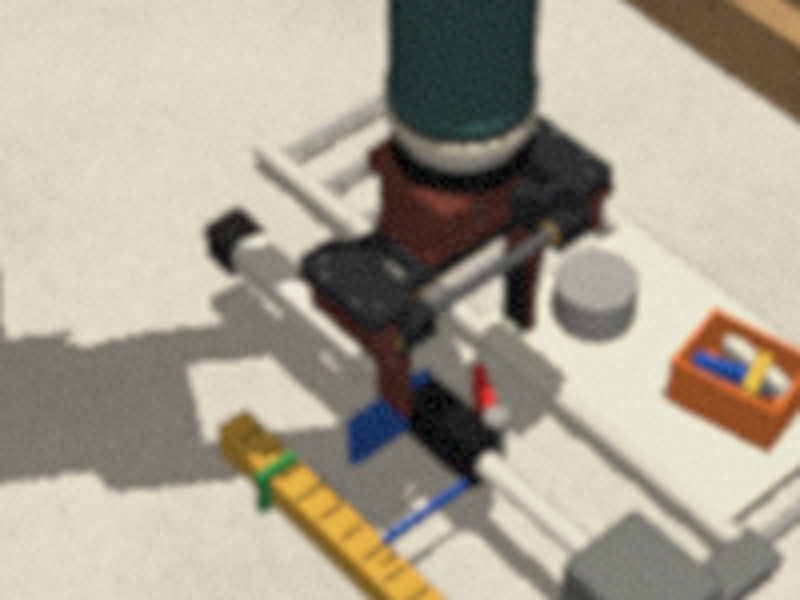

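View pics/top1.png

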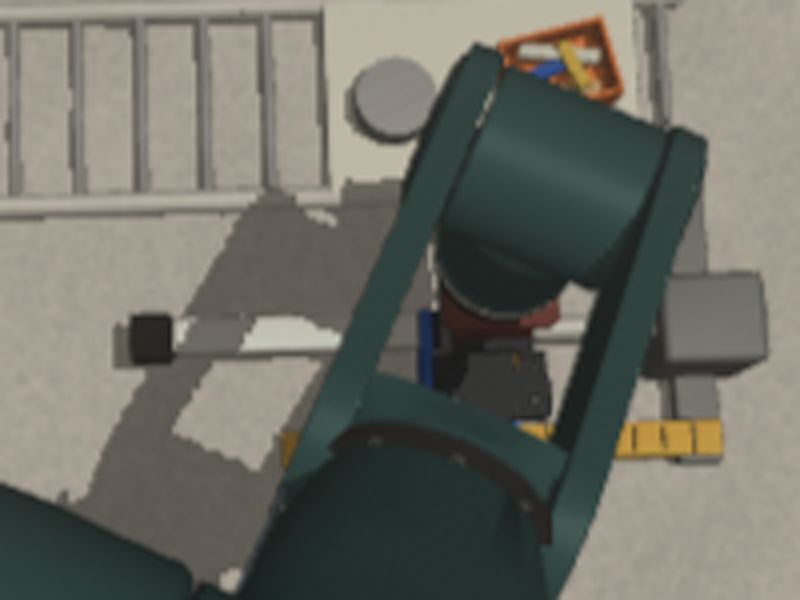

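The side view shows both fingers above the clamp, the near one behind the blue flange at (395,390) and the far one beyond the lever. The lever is still open at (485,390) and the clip is untouched. The top view is covered by the arm, so I descend now.

arm_command --series '[[0, [0, 0, 0.02], 0], [0, [0, 0, 0.045], 0], [0, [0, 0, 0.067], 0], [0, [0, 0, 0.067], 0], [0, [0, 0, 0.067], 0]]'

```text
t: 4.0
position: [0.5067, -0.1465, 0.0567]
eef_rot: [0.695, 0.719, 0.0, 0.0]
contact_force: [1.0, 0.1, 0.7]
finger_gap: 0.0878
finger_force: 0.0
```

arm_command --series '[[0, [0.004, 0, 0], 0], [0, [0.008, 0, 0], 0], [0, [0.012, -0.001, 0], 0], [0, [0.016, -0.002, 0], 0], [0, [0.02, -0.003, 0], 0], [0, [0.02, -0.003, 0], 0]]'

```text
t: 4.6
position: [0.5034, -0.1266, 0.0563]
eef_rot: [0.695, 0.719, 0.0, 0.001]
contact_force: [1.2, -2.2, 0.5]
finger_gap: 0.0876
finger_force: 1.4
```

arm_command --series '[[0, [0.01, 0, 0], 0], [0, [0.02, 0, 0], 0], [0, [0.03, 0, 0], 0], [0, [0.04, 0, 0], 0], [0, [0.05, 0, 0], 0], [0, [0.06, 0, 0], 0], [0, [0.07, 0, 0], 0], [0, [0.08, 0, 0], 0], [0, [0.08, 0, 0], 0], [0, [0.08, 0, 0], 0]]'

```text
t: 5.6
position: [0.5, -0.0467, 0.0559]
eef_rot: [0.695, 0.719, -0.0, 0.0]
contact_force: [0.9, -3.6, 2.2]
finger_gap: 0.0879
finger_force: 1.8
```

```bash
python3 - <<'E'
from h import *
print(manip.sense()["position"])
for c,(a,b,e,f) in(("top",(240,320,300,440)),("side",(230,330,230,380))):
    im,d=manip.grab_frame(c); np.savez(c+"2.npz",im=im,d=d); cv2.imwrite(f"pics/{c}2.png",cv2.resize(im[a:b,e:f,::-1],None,fx=5,fy=5,interpolation=cv2.INTER_CUBIC))
E
```

```text
[ 0.49998489 -0.0467356   0.05585865]
```

View pics/side2.png

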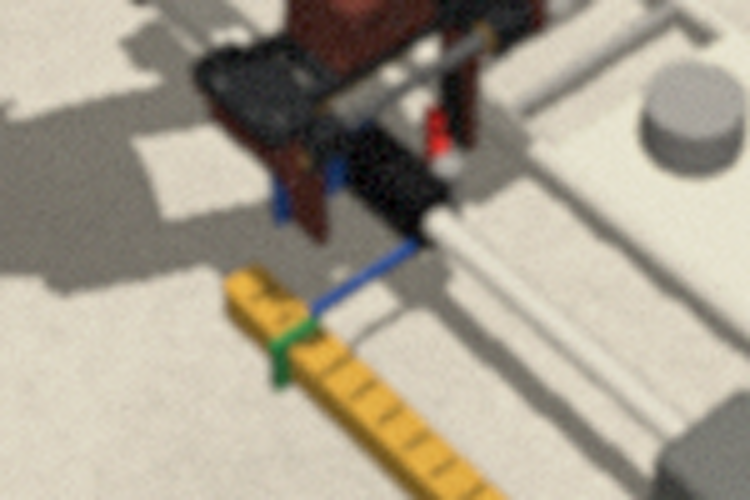

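View pics/top2.png

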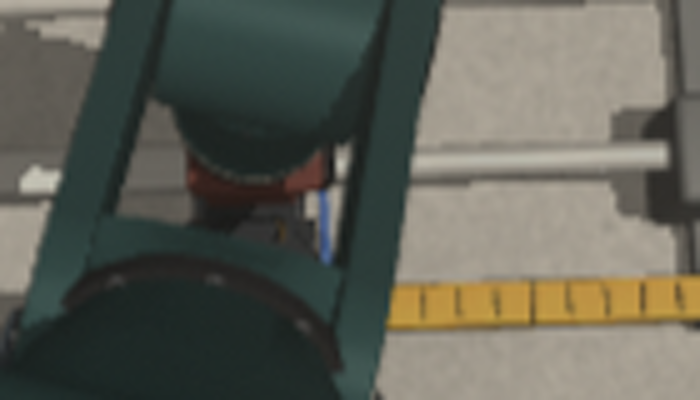

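Side view: the pointer runs from (415,245) to (315,308) in the crop, level with or just short of the clip at (293,345). The lever is still open at (437,130). Top view: the pointer is at column ~365, rows 278–292.

```bash
cat > ptr.py <<'E'
from meas import *
import sys
k=sys.argv[1]
ax=np.array([-.034,.9994,0])
def run(c,k,rows,lo,hi,z,T=12):
    im=np.load(c+k+".npz")["im"].astype(int); B=np.clip(im[...,2]-im[...,0],0,None); out=[]
    for v in rows:
        x=np.arange(lo,hi); w=B[v,lo:hi]; w=np.where(w>T,w,0)
        if w.sum()>25: out.append(onplane(c,((w*x).sum()/w.sum(),v),z)@ax)
    return np.median(out).round(4),len(out),np.std(out).round(4)
print("top before",run("top","0",range(279,292),390,406,.06)); print("top now",run("top",k,range(279,292),358,370,.06))
print("side before",run("side","0",range(300,315),312,345,.06,25)); print("side now",run("side",k,range(280,291),288,316,.06,25))
for c,z in(("top",.038),):
    g=masks(np.load("top0.npz")["im"],(350,290,370,315))["green"]; print("clip top",np.median([onplane(c,q,z)@ax for q in g]).round(4))
for kk in("0",k):
    im=np.load("side"+kk+".npz")["im"].astype(int); o=[]
    for u in range(284,296):
        G=np.clip(im[284:312,u,1]-np.maximum(im[284:312,u,0],im[284:312,u,2]),0,None); r=np.flatnonzero(G>20)
        if len(r): v=284+r[0]; o.append((u,v,284+r[-1],onplane("side",(u,v),.038).round(4)[:2].tolist(),round(float(onplane("side",(u,v+1),.038)@ax),4)))
    print(*o,sep="\n")
E
python3 ptr.py 2
```

```text
top before (np.float64(-0.1964), 13, np.float64(0.0002))
top now (np.float64(-0.1077), 13, np.float64(0.0004))
side before (np.float64(-0.1986), 15, np.float64(0.0005))
side now (np.float64(-0.1098), 11, np.float64(0.0003))
clip top -0.0949
(284, np.int64(298), np.int64(300), [0.402, -0.0839], -0.0999)
(285, np.int64(298), np.int64(306), [0.4039, -0.0854], -0.1015)
(286, np.int64(297), np.int64(307), [0.4076, -0.0845], -0.1007)
(287, np.int64(296), np.int64(305), [0.4113, -0.0835], -0.0999)
(288, np.int64(296), np.int64(298), [0.4132, -0.0851], -0.1015)
(289, np.int64(295), np.int64(297), [0.417, -0.0841], -0.1007)
(290, np.int64(295), np.int64(297), [0.4189, -0.0857], -0.1023)
(291, np.int64(294), np.int64(296), [0.4226, -0.0847], -0.1015)
(292, np.int64(293), np.int64(295), [0.4264, -0.0838], -0.1007)
(293, np.int64(293), np.int64(294), [0.4283, -0.0853], -0.1023)
(284, np.int64(298), np.int64(300), [0.402, -0.0839], -0.0999)
(285, np.int64(298), np.int64(306), [0.4039, -0.0854], -0.1015)
(286, np.int64(297), np.int64(306), [0.4076, -0.0845], -0.1007)
(287, np.int64(296), np.int64(306), [0.4113, -0.0835], -0.0999)
(288, np.int64(296), np.int64(298), [0.4132, -0.0851], -0.1015)
(289, np.int64(295), np.int64(297), [0.417, -0.0841], -0.1007)
(290, np.int64(294), np.int64(297), [0.4207, -0.0832], -0.0999)
(291, np.int64(294), np.int64(296), [0.4226, -0.0847], -0.1015)
(292, np.int64(294), np.int64(296), [0.4245, -0.0863], -0.1031)
(293, np.int64(294), np.int64(294), [0.4264, -0.0878], -0.1047)
```

arm_command --series '[[0, [0.004, -0.001, 0], 0], [0, [0.008, -0.002, 0], 0], [0, [0.0115, -0.002, 0], 0], [0, [0.0115, -0.002, 0], 0], [0, [0.0115, -0.002, 0], 0], [0, [0.0115, -0.002, 0], 0], [0, [0.0115, -0.002, 0], 0], [0, [0.0115, -0.002, 0], 0]]'

```text
t: 6.5
position: [0.4976, -0.0355, 0.0556]
eef_rot: [0.695, 0.719, 0.0, 0.0]
contact_force: [2.0, -4.8, 0.9]
finger_gap: 0.0879
finger_force: 2.2
```

```bash
python3 - <<'E'
from h import *
print(manip.sense()["position"])
for c,(a,b,e,f) in(("top",(240,320,300,440)),("side",(230,330,230,380))):
    im,d=manip.grab_frame(c); np.savez(c+"3.npz",im=im,d=d); cv2.imwrite(f"pics/{c}3.png",cv2.resize(im[a:b,e:f,::-1],None,fx=5,fy=5,interpolation=cv2.INTER_CUBIC))
E
sed -i 's/358,370/352,368/; s/range(280,291),288,316/range(276,287),280,312/' ptr.py; python3 ptr.py 3 | head -5
```

```text
[ 0.49758986 -0.03553222  0.05564139]
top before (np.float64(-0.1964), 13, np.float64(0.0002))
top now (np.float64(-0.0972), 13, np.float64(0.0011))
side before (np.float64(-0.1986), 15, np.float64(0.0005))
side now (np.float64(-0.0983), 11, np.float64(0.0005))
clip top -0.0949
```

View pics/side3.png

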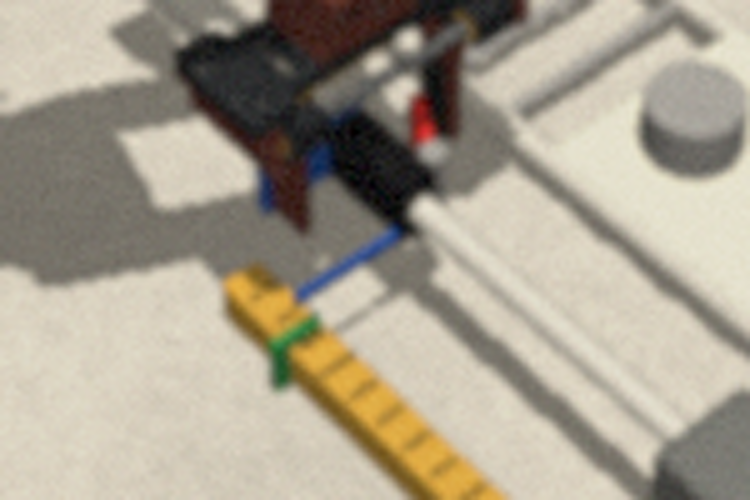

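The pointer is within about 1 mm of the clip in the top view and agrees in the side view. The clip hasn't moved and the lever is still open, so I close the gripper.

arm_command --series '[[0.3, [0, -0.001, 0], 0], [0.5, [0, -0.001, 0], 0], [0.7, [0, -0.001, 0], 0], [1, [0, -0.001, 0], 0], [1, [0, -0.001, 0], 0], [1, [0, -0.001, 0], 0], [1, [0, -0.001, 0], 0], [1, [0, -0.001, 0], 0], [1, [0, -0.001, 0], 0], [1, [0, -0.001, 0], 0], [1, [0, -0.001, 0], 0], [1, [0, -0.001, 0], 0]]' --newtons 20

```text
t: 7.8
position: [0.4962, -0.0353, 0.0551]
eef_rot: [0.695, 0.719, -0.0, -0.0]
contact_force: [3.5, -4.4, -5.2]
finger_gap: 0.0314
finger_force: 22.3
```

```bash
python3 - <<'E'
from h import *
s=manip.sense();print(s["position"],s["finger_gap"],s["finger_force"],s["contact_force"])
for c,(a,b,e,f) in(("top",(240,320,300,440)),("side",(230,330,230,380))):
    im,d=manip.grab_frame(c); np.savez(c+"4.npz",im=im,d=d); cv2.imwrite(f"pics/{c}4.png",cv2.resize(im[a:b,e:f,::-1],None,fx=5,fy=5,interpolation=cv2.INTER_CUBIC))
E
python3 ptr.py 4 | head -5
```

```text
[ 0.4961799  -0.03530547  0.05512332] 0.031383418757001146 22.263364624232054 [ 3.50395289 -4.42643238 -5.23418796]
top before (np.float64(-0.1964), 13, np.float64(0.0002))
top now (np.float64(-0.0964), 13, np.float64(0.0013))
side before (np.float64(-0.1986), 15, np.float64(0.0005))
side now (np.float64(-0.0978), 11, np.float64(0.0004))
clip top -0.0949
```

View pics/side4.png

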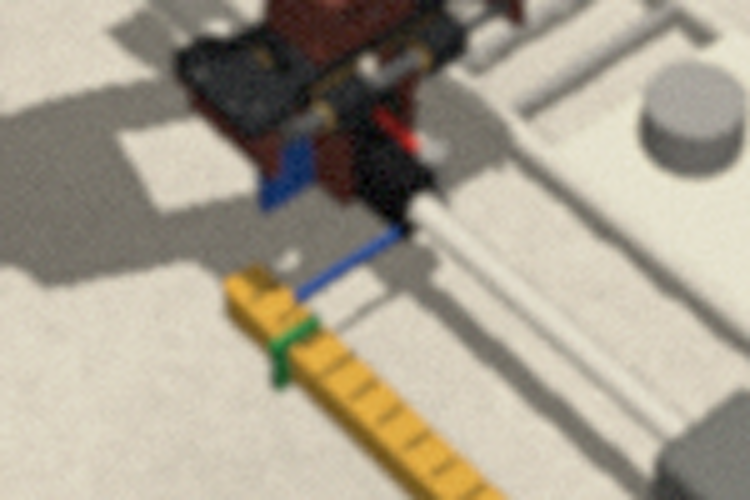

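The lever at (395,130) now lies flat on the collar. The finger gap is 31.4 mm at 22 N, which matches a shut lever, and the pointer is still level with the clip.

```bash
python3 -c "
from plant import manip
print(manip.close_job())"
```

```text
the job is handed in; nothing more can be done
None
```

I drew the leg out about 100 mm to the green clip, paused there, then shut the cam lever. The job is handed in with the gripper still holding the leg at about 22 N and the pointer about 1 mm from the clip by camera; the verdict was not shown.

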